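Try the thumb screws in the gauge nuts and keep the free one

TASK

Two quarter-turn thumb screws stand in the gauge nuts of the aluminium stand; one turns freely and the other binds. Try them by hand, give the one that turns freely a quarter turn in its nut, lift it straight out and put it in the open steel tray. Leave the one that binds seated in its gauge nut.

Things in the scene. Friction and masses are not known exactly. Their poses are not given: they have to be found in the camera images.
- screw_1_head (a point): centre of the round flat head, 38 mm across, 9 mm thick, of the first of two like steel quarter-turn thumb screws in the gauge nuts. x: along the head's flat (starts along the stand's x), y: across its thickness, z: up the screw. At the start 65 mm above the bench. 21 mm below: top of a flange 36 mm across, which lies on the nut; 60 mm below: tip of the 10 mm shank, with a 26 mm cross bar inside the nut. 0.1 kg.
- screw_2_head (a point): centre of the round flat head, 38 mm across, 9 mm thick, of the second of two like steel quarter-turn thumb screws in the gauge nuts. x: along the head's flat (starts along the stand's x), y: across its thickness, z: up the screw. At the start 65 mm above the bench. 21 mm below: top of a flange 36 mm across, which lies on the nut; 60 mm below: tip of the 10 mm shank, with a 26 mm cross bar inside the nut. 0.1 kg.
- stand: fixed aluminium bar 74 (x) by 238 mm (y), 40 mm high to the top of its two hexagonal steel gauge nuts, which sit 70 mm to +y and -y; origin: centre of underside, z up. The binding screw (either one, it does not show) stops hard after 5 degrees and cannot be pulled out; the free one turns easily either way and lifts straight out once turned 60 to 120 degrees (60 mm up clears).
- tray: fixed open square steel tray, 180 by 180 mm over the rim, 19 mm high, inside 164 by 164 mm, floor 3 mm above the bench; origin at the centre of its underside on the bench, z up. A screw may stand or lie in it.
Mind the look-alikes: they are no part of the job. What is shaped like the part that bears screw_1_head but purple is not meant.

How it is judged:
By the outcome, as a careful person would: the job done as asked, in the order asked, and still so for the second after the job is handed in, with the robot touching nothing.
It also fails if it takes over 59 s, if anything falls off the work surface, if the arm or the gripper's body presses on something with over 40 N, if the wrist force passes 120 N, or if a joint passes its speed limit or range.

ROBOT

A 7-joint arm with a two-finger parallel gripper is mounted at the origin on a cart in front of the work surface, level with it; the furniture and walls round the work are solid. World frame = base frame: x ahead of the robot, y to its left, z up, the work surface at z = 0. Lengths are in mm, angles in rad, forces in N, time in s.
With the tool pointing down it reaches from about 400 to 850 mm from the base axis. Payload 4.4 kg.
Tool frame: the origin (TCP) lies at the very end of the fingers, on their centre line; the grasp point (between the pads) lies 19 mm behind it (env.tcp_to_grasp is the z of the grasp point in the tool frame, in mm); z points along the fingers, y is the direction in which the jaws open and shut (so a half turn about z gives the same grasp; the last joint's range is limited). The gripper opens to 94 mm and grips with 3 to 60 N. Pads are 16 mm wide; open, the fingers measure 119 mm over their backs; the gripper's body (75 mm by 177 mm) begins 78 mm behind the grasp point.
Start: joints at [-1.353, 0.628, 0.038, 1.517, -0.027, 0.996, -0.02], TCP at [181.978, 624.021, 205.478] pointing down, gripper open.
Joint ranges: [-3.06, 3.06], [-0.37, 2.12], [-1.25, 1.32], [0.18, 2.47], [-1.1, 4.24], [0.23, 1.98], [-2.94, 2.94]. Speed limits (rad/s): [2.57, 2.57, 3.14, 3.14, 3.14, 3.14, 3.14].

INTERFACE

Orientations are given as a rotation vector (axis times angle).
In Python, from plant import env gives the robot as it stands.
- The arm moves only by the tool play_rows, never from a script. Its arguments are lists of equal length, an entry for each row: "translation": the shift along the world's x, y, z in mm, a list of three; "spin": the turn about the world's z in degrees. In form: {"translation": [[x, y, z], ...], "spin": [spin, ...]}. A call has 1 to 12 rows; each row shifts and turns the commanded pose from where the row before left it; what a row does not reach is not made up. A row lasts 1/12 s, in which the tool goes at most 41.7 mm and 7.16 degrees, less where a joint would pass 70% of its speed; a pose out of reach is approached as far as the arm can. A call with a gripper value outside its range is refused whole. "fingers" is the closure in counts, from 0 (fully open) to 255 (shut), set as the call begins (left out, the last holds). The fingers move at their own pace and stop on an object; "squeeze" is the grip in N (left out, the last holds). Time passes only in rows, so rows that do not move let the fingers close. It gives the time, the measured TCP pose, the force and the opening at its end, in the units of the state.
- env.get_state(): the state, without advancing time (a new reading comes with each control period).
- env.grab_frame(name): name is "scene" or "top"; returns a dict with "color" (400x640x3 uint8, blue, green, red), "fx", "fy", "cx", "cy" (pixels), "rvec" (rotation vector, rad) and "tvec" (3), from world to camera coordinates, as OpenCV has them. Camera axes: x right, y down, z forward; pixel columns grow to the right and rows downward; lengths in mm; the calibration is good to about 2 mm. A picture is of the moment at which its call begins. There is no depth.
- env.sign_off(): hands the job in, once; it reports no verdict.
Trained networks look in the newest picture that a camera, given by its name, has taken for a name from the list of things; names that differ only in an ending like _2 or _b are one class to them, and where a whole thing is asked for, a point or a joint stands for the part that bears it (a point fixed in the world has none). Each returns a list of dicts, best first, with "conf" (0 to 1); they miss things now and then, are a little off and sometimes report something else, mostly with a low value. They report only what shows in the picture. A call takes as long as a camera call. They do not tell look-alikes from the thing itself.
- env.boxes_of(camera, name): "xyz" ([x, y, z] in mm, in world coordinates, good to about 4 mm: the middle of the surface that is visible of it).
- env.masks_of(camera, name): "region" (400x640 bool, what is visible of it).
- env.tip_of(camera, name): "xyz" ([x, y, z] in mm, in world coordinates, good to about 4 mm: a listed point, or the origin of a listed thing).
The state is a dict: "clock": time; "joint_pos": joint angles; "joint_vel": joint speeds; "joint_efforts": joint torques, N m; "tool_pos": TCP position; "tcp_rot": TCP orientation; "wrist_force": force on the tool from outside, world axes, zero at the start; "torque": the same for the moment, N m; "opening": opening from 0.0 (shut) to 1.0 (fully open).
Only numpy, scipy, OpenCV 4.12 (cv2) and the standard library are available. Lean on these libraries where they do the work, as an engineer would, in place of code of your own. Each camera call takes 0.05 s, during which the arm holds its last target. There are 200 camera calls.

## Working session

There is one attempt and no reset: what is moved stays moved. The work goes in short steps, Python scripts to look and compute and a tool call to move; the robot and the scene stay as the last step left them, time stands still between calls to the robot, and variables do not carry over. Pictures are saved under pics/ and viewed, about 8 in all and at most 12, crops included, and the job is handed in when it is done.

Besides the shell and the picture viewer there is one more tool, called after "Call:" as name([rows], argument=value, ...), one row to a line, values as JSON. play_rows: Moves the arm, as the interface text tells. Its arguments: {"type":"object","properties":{"translation":{"type":"array","items":{"type":"array","items":{"type":"number"}}},"spin":{"type":"array","items":{"type":"number"}},"fingers":{"type":"number"},"squeeze":{"type":"number"}},"required":["translation","spin"]}

```bash
mkdir -p pics; python3 - <<'E'
from plant import env
import cv2,numpy as np
for c in("scene","top"):
    f=env.grab_frame(c); cv2.imwrite(f"pics/{c}0.png",f["color"])
    R=cv2.Rodrigues(np.array(f["rvec"]))[0]
    print(c,f["fx"],"cam",-R.T@np.array(f["tvec"]))
    def px(p): return cv2.projectPoints(np.array([p],float),np.array(f["rvec"]),np.array(f["tvec"]),np.array([[f["fx"],0,f["cx"]],[0,f["fy"],f["cy"]],[0,0,1]]),None)[0].ravel().round()
    for n in("screw_1_head","stand","tray"):
        for d in env.tip_of(c,n): print(n,"tip",np.round(d["xyz"]),round(d["conf"],2),px(d["xyz"]))
        for d in env.boxes_of(c,n): print(n,"box",np.round(d["xyz"]),round(d["conf"],2))
s=env.get_state();print(s["clock"],s["tool_pos"],s["tcp_rot"],s["opening"],env.tcp_to_grasp)
E
```

```text
scene 445.4092605085283 cam [ -46.90342726 -437.94913301  650.29409857]
screw_1_head tip [ 435. -178.   66.] 0.85 [373. 280.]
screw_1_head tip [ 717. -139.   61.] 0.76 [428. 199.]
screw_1_head box [ 714. -140.   47.] 0.78
screw_1_head box [ 430. -179.   62.] 0.57
stand tip [ 453. -113.   -2.] 0.6 [347. 284.]
stand box [ 428. -134.   36.] 0.63
tray tip [461. 222.   0.] 0.91 [232. 213.]
tray box [462. 223.   3.] 0.89
top 497.32817378837115 cam [ 459.45792363   34.04461561 1053.47562968]
screw_1_head tip [ 435. -186.   62.] 0.84 [437. 264.]
screw_1_head tip [ 718. -134.   60.] 0.75 [411. 123.]
screw_1_head box [ 715. -135.   40.] 0.75
screw_1_head box [ 434. -182.   50.] 0.71
stand tip [ 451. -111.    1.] 0.75 [395. 254.]
stand box [ 447. -108.   34.] 0.61
tray tip [453. 220.  -0.] 0.83 [237. 250.]
tray box [454. 223.   2.] 0.95
0.7 [181.97649132 624.02114379 205.5027758 ] [-4.44261936e-01 -3.11000268e+00 -6.69224082e-05] 0.9991705187789587 -18.8
```

View pics/scene0.png

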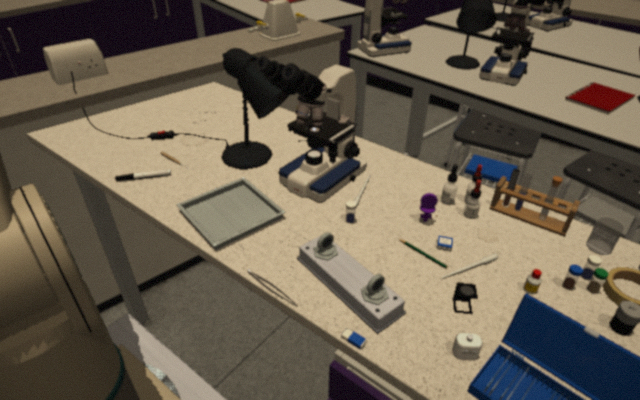

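```bash
python3 -c "
import cv2
a=cv2.imread('pics/top0.png');cv2.imwrite('pics/topc.png',cv2.resize(a[80:330,200:500],None,fx=2.4,fy=2.4,interpolation=2))"
```

```text
(no output)
```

View pics/topc.png

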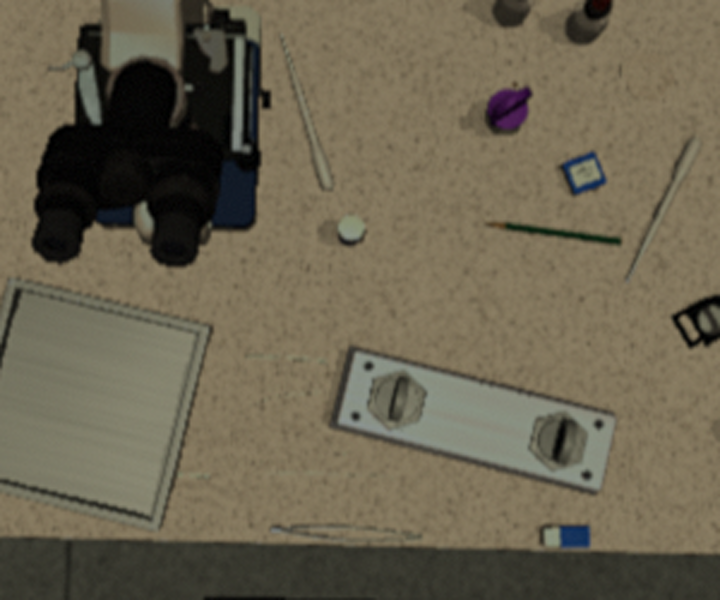

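The left head is at about (365,245) in the top view and (325,243) in the scene view. The right head is at about (434,262) and (376,284). Both are steel and stand in the bar's hex nuts, so these are the two candidates. The purple one at (411,126) / (428,205) is the look-alike and I reject it. Next I'll refine the positions and the stand's yaw.

```bash
cat > h.py <<'E'
from plant import env
import cv2,numpy as np
def K(f): return np.array([[f["fx"],0,f["cx"]],[0,f["fy"],f["cy"]],[0,0,1]])
def ray(f,u,v,z):
    R=cv2.Rodrigues(np.array(f["rvec"]))[0]; c=-R.T@np.array(f["tvec"]).ravel()
    d=R.T@np.linalg.inv(K(f))@np.array([u,v,1.]); return c+d*(z-c[2])/d[2]
def tri(fa,a,fb,b):
    P=[K(f)@np.c_[cv2.Rodrigues(np.array(f["rvec"]))[0],np.array(f["tvec"]).ravel()] for f in(fa,fb)]
    X=cv2.triangulatePoints(P[0],P[1],np.array(a,float),np.array(b,float)).ravel(); return X[:3]/X[3]
E
python3 - <<'E'
from h import *
t=env.grab_frame("top");mt=env.masks_of("top","stand");ms=env.masks_of("top","screw_1_head");
s=env.grab_frame("scene");ss=env.masks_of("scene","screw_1_head")
for n,l in(("stand",mt),("screw",ms),("scr-scene",ss)):
    for d in l:
        m=d["region"].astype(np.uint8);ys,xs=m.nonzero();print(n,round(d["conf"],2),m.sum(),xs.mean().round(1),ys.mean().round(1),(xs.min(),xs.max(),ys.min(),ys.max()))
        if n=="stand":
            q=cv2.boxPoints(cv2.minAreaRect(np.c_[xs,ys].astype(np.float32)));Q=np.array([ray(t,*p,32)[:2] for p in q]);print(Q.round(),Q.mean(0))
            e=Q[np.roll(np.arange(4),-1)]-Q; print(np.linalg.norm(e,axis=1).round(),np.degrees(np.arctan2(e[:,1],e[:,0])).round(1))
for u,v in((365.4,245.4),(434.2,262.1)): print(ray(t,u,v,65).round(1),ray(t,u,v,80).round(1))
a=t["color"][225:285,340:470];b=s["color"][225:320,300:420]
a=cv2.resize(a,None,fx=5,fy=5,interpolation=2);b=cv2.resize(b,(650,515))[:330]
b=cv2.resize(s["color"][225:305,300:420],(650,433)); b=b[:300]
cv2.imwrite("pics/crop1.png",np.vstack([a,b]))
E
```

```text
stand 0.81 3342 396.0 255.3 (np.int64(339), np.int64(455), np.int64(226), np.int64(285))
[[ 441.   10.]
 [ 511.   -6.]
 [ 458. -233.]
 [ 389. -215.]] [ 449.7058402  -111.14599086]
[ 72. 233.  72. 232.] [ -13.3 -103.1  165.3   77.1]
screw 0.83 271 432.6 263.4 (np.int64(424), np.int64(441), np.int64(255), np.int64(273))
screw 0.71 197 411.6 125.2 (np.int64(404), np.int64(419), np.int64(118), np.int64(133))
scr-scene 0.85 313 427.7 204.2 (np.int64(421), np.int64(436), np.int64(193), np.int64(218))
scr-scene 0.82 405 375.2 287.2 (np.int64(365), np.int64(384), np.int64(274), np.int64(299))
[467.6 -44.4  65. ] [467.4 -43.2  80. ]
[ 438.  -179.9   65. ] [ 438.3 -176.6   80. ]
```

View pics/crop1.png

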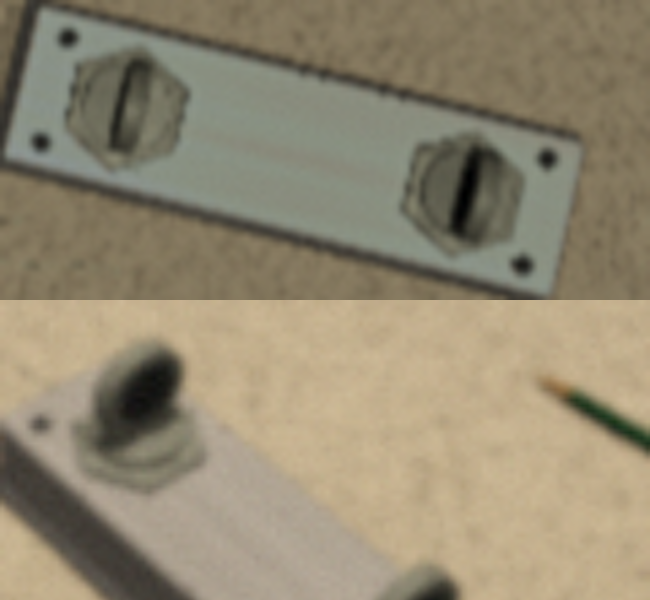

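The close crop confirms both steel heads stand in hex nuts, at top-view (365,246) and (433,263). That gives about (466,-43) and (435,-179), with stand yaw about -13°. I'll try the left screw first.

Call:
play_rows([
  [8, -38, 2],
  [8, -38, 2],
  [16, -38, 0],
  [16, -38, 0],
  [16, -38, 0],
  [16, -38, 0],
  [16, -38, 0],
  [18, -37, 0],
  [18, -37, 0],
  [18, -37, 0],
  [18, -37, 0],
  [18, -37, 0],
], spin=[0, 0, 0, 0, 0, 0, 0, 0, 0, 0, 1.5, 1.8], fingers=0, squeeze=25)

```text
clock: 1.95
tool_pos: [368.6, 171.3, 209.9]
tcp_rot: [0.352, 3.121, 0.001]
wrist_force: [0.7, 0.2, 0.0]
opening: 1.001
```

Call:
play_rows([
  [18, -37, 0],
  [18, -37, 0],
  [18, -37, 0],
  [18, -37, 0],
  [18, -37, 0],
  [8, -31, 0],
  [0, 0, 0],
  [0, 0, 0],
], spin=[0, 0, 0, 0, 0, 0, 0, 0])

```text
clock: 2.62
tool_pos: [466.1, -44.9, 209.5]
tcp_rot: [0.362, 3.121, -0.001]
wrist_force: [0.0, -0.2, 0.4]
opening: 0.999
```

Call:
play_rows([
  [0, 1, -38],
  [0, 0, -38],
  [0, 0, -30],
  [0, 0, -25],
  [0, 0, -15],
  [0, 0, -12],
  [0, 0, 0],
], spin=[0, 0, 0, 0, 0, 0, 0])

```text
clock: 3.2
tool_pos: [464.1, -39.8, 49.6]
tcp_rot: [-0.35, -3.117, -0.001]
wrist_force: [-0.6, 0.3, 0.3]
opening: 1.0
```

```bash
python3 - <<'E'
from h import *
s=env.get_state();print(s["clock"],np.round(s["joint_pos"],2),np.round(s["tool_pos"],1),np.round(s["wrist_force"],1),np.round(s["torque"],2))
f=env.grab_frame("scene");cv2.imwrite("pics/s2.png",cv2.resize(f["color"][150:350,220:460],None,fx=3,fy=3,interpolation=2))
E
```

```text
3.2 [-0.03  0.64  0.08  2.15 -0.15  0.36  1.52] [464.1 -39.8  49.6] [-0.6  0.3  0.3] [-0.02  0.08 -0.  ]
```

View pics/s2.png

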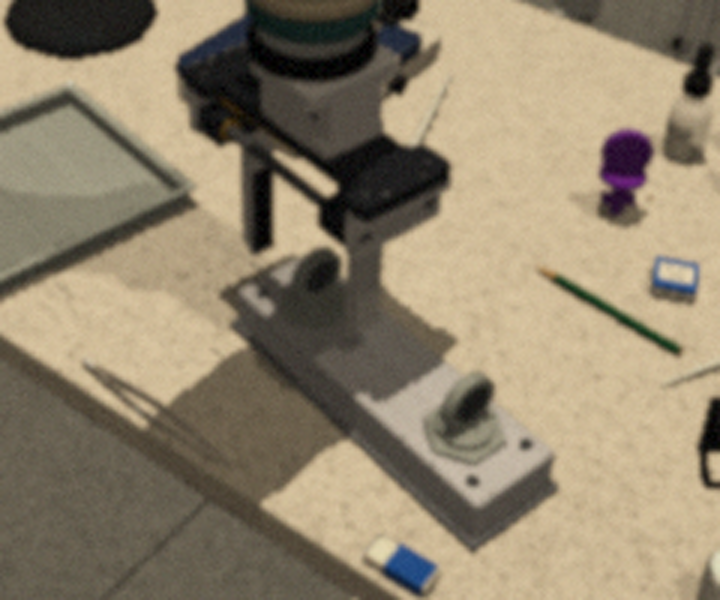

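The open fingers straddle the left steel head (crop ~(318,270)) and the second screw is clear of them. Now I'll close.

Call:
play_rows([
  [0, 0, 0],
  [0, 0, 0],
  [0, 0, 0],
  [0, 0, 0],
  [0, 0, 0],
  [0, 0, 0],
  [0, 0, 0],
  [0, 0, 0],
  [0, 0, 0],
  [0, 0, 0],
], spin=[0, 0, 0, 0, 0, 0, 0, 0, 0, 0], fingers=255, squeeze=20)

```text
clock: 4.08
tool_pos: [465.9, -42.0, 51.4]
tcp_rot: [-0.355, -3.121, -0.0]
wrist_force: [0.7, 0.2, -0.4]
opening: 0.325
```

```bash
cat > st.py <<'E'
from h import *
s=env.get_state();print(s["clock"],np.round(s["tool_pos"],1),"yang",round(2*np.degrees(np.arctan2(s["tcp_rot"][1],s["tcp_rot"][0]))%360-90,1),np.round(s["wrist_force"],1),np.round(s["torque"],2),"j7",round(s["joint_pos"][6],2),"open mm",round(s["opening"]*94,1))
E
python3 st.py
```

```text
4.0833 [465.9 -42.   51.4] yang 77.0 [ 0.7  0.2 -0.4] [ 0.01 -0.03  0.02] j7 1.52 open mm 30.6
```

Still closing.

Call:
play_rows([
  [0, 0, 0],
  [0, 0, 0],
  [0, 0, 0],
  [0, 0, 0],
  [0, 0, 0],
  [0, 0, 0],
  [0, 0, 0],
  [0, 0, 0],
], spin=[0, 0, 0, 0, 0, 0, 0, 0])

```text
clock: 4.75
tool_pos: [465.7, -43.2, 51.5]
tcp_rot: [-0.356, -3.121, 0.002]
wrist_force: [-1.9, -5.1, 1.0]
opening: 0.091
```

```bash
python3 st.py
```

```text
4.75 [465.7 -43.2  51.5] yang 77.0 [-1.9 -5.1  1. ] [-1.47  0.33 -0.02] j7 1.52 open mm 8.5
```

Call:
play_rows([
  [0, -1, 0],
  [0, 0, 0],
  [0, 0, 0],
  [0, 0, 0],
  [0, 0, 0],
], spin=[0, -3, -3, -3, 0])

```text
clock: 5.17
tool_pos: [465.1, -42.9, 51.4]
tcp_rot: [-0.6, -3.082, 0.0]
wrist_force: [-2.4, -3.0, 3.0]
opening: 0.092
```

```bash
python3 st.py
```

```text
5.1667 [465.1 -42.9  51.4] yang 68.0 [-2.4 -3.   3. ] [-0.83  0.65 -0.06] j7 1.43 open mm 8.7
```

Call:
play_rows([
  [0, 0, 0],
  [0, 0, 0],
  [0, 0, 0],
  [0, 0, 0],
], spin=[-4, -4, -3, 0])

```text
clock: 5.5
tool_pos: [465.0, -42.6, 51.4]
tcp_rot: [-0.89, -3.011, 0.0]
wrist_force: [-3.3, -1.9, 4.7]
opening: 0.095
```

```bash
python3 st.py
```

```text
5.5 [465.  -42.6  51.4] yang 57.1 [-3.3 -1.9  4.7] [-0.69  0.89 -0.02] j7 1.32 open mm 8.9
```

Screw 1 turns freely: 20° with about 0.05 N m, and the jaws stay at 9 mm, so the head is following. I'll let go and gently try the second as the task asks.

Call:
play_rows([
  [0, 0, 0],
  [0, 0, 0],
  [0, 0, 0],
  [0, 0, 0],
  [0, 0, 0],
  [0, 0, 20],
  [0, 0, 30],
  [-8, -34, 10],
  [-8, -34, 0],
  [-8, -34, 0],
  [-6, -34, 0],
  [0, 0, 0],
], spin=[0, 0, 0, 0, 0, 0, 0, 5, 5, 5, 5, 0], fingers=150)

```text
clock: 6.5
tool_pos: [434.2, -187.5, 112.0]
tcp_rot: [0.367, 3.118, -0.007]
wrist_force: [0.7, 0.4, -0.6]
opening: 0.412
```

Call:
play_rows([
  [0, 0, 0],
  [0, 0, -25],
  [0, 0, -20],
  [0, 0, -15],
  [0, 0, 0],
  [0, 0, 0],
], spin=[0, 0, 0, 0, 0, 0])

```text
clock: 7.0
tool_pos: [435.9, -177.3, 51.0]
tcp_rot: [-0.352, -3.12, -0.002]
wrist_force: [-0.1, 0.5, 1.2]
opening: 0.412
```

Call:
play_rows([
  [0, 0, 0],
  [0, 0, 0],
  [0, 0, 0],
  [0, 0, 0],
  [0, 0, 0],
  [0, 0, 0],
  [0, 0, 0],
  [0, 0, 0],
  [0, 0, 0],
  [0, 0, 0],
], spin=[0, 0, 0, 0, 0, 0, 0, 0, 0, 0], fingers=255, squeeze=15)

```text
clock: 7.83
tool_pos: [436.2, -180.6, 52.1]
tcp_rot: [0.357, 3.12, -0.003]
wrist_force: [-1.8, -4.6, 5.4]
opening: 0.098
```

```bash
python3 st.py
```

```text
7.8333 [ 436.2 -180.6   52.1] yang 77.0 [-1.8 -4.6  5.4] [-0.98  0.35  0.01] j7 1.8 open mm 9.2
```

Call:
play_rows([
  [0, -1, 0],
  [0, 0, 0],
  [0, 0, 0],
  [0, 0, 0],
  [0, 0, 0],
], spin=[0, -3, -3, -3, 0])

```text
clock: 8.25
tool_pos: [436.1, -181.2, 52.1]
tcp_rot: [0.602, 3.082, -0.002]
wrist_force: [-1.3, -4.0, 7.3]
opening: 0.1
```

```bash
python3 st.py
```

```text
8.25 [ 436.1 -181.2   52.1] yang 67.9 [-1.3 -4.   7.3] [-0.93  0.45  0.26] j7 1.71 open mm 9.4
```

Screw 2 pushes back with 0.26 N m within 9°, against about 0 for screw 1, so screw 2 is the one that binds. I'll turn it back, release it and return to screw 1.

Call:
play_rows([
  [0, 0, 0],
  [0, 0, 0],
  [0, 0, 0],
  [0, 0, 0],
], spin=[3, 3, 3, 0])

```text
clock: 8.58
tool_pos: [436.3, -180.9, 52.1]
tcp_rot: [0.352, 3.12, -0.001]
wrist_force: [-0.7, -2.3, 7.1]
opening: 0.099
```

Call:
play_rows([
  [0, 0, 0],
  [0, 0, 0],
  [0, 0, 0],
  [0, 0, 0],
  [0, 0, 0],
  [0, 0, 20],
  [0, 0, 30],
  [7, 35, 10],
  [7, 35, 0],
  [8, 34, 0],
  [8, 33, 0],
  [0, 0, 0],
], spin=[0, 0, 0, 0, 0, 0, 0, -5, -5, -5, -5, 0], fingers=150)

```text
clock: 9.58
tool_pos: [467.5, -34.3, 111.2]
tcp_rot: [-0.878, -3.016, -0.006]
wrist_force: [0.2, -0.4, -0.8]
opening: 0.414
```

Call:
play_rows([
  [0, 0, 0],
  [0, 0, -25],
  [0, 0, -20],
  [0, 0, -16],
  [0, 0, 0],
  [0, 0, 0],
], spin=[0, 0, 0, 0, 0, 0])

```text
clock: 10.08
tool_pos: [465.0, -44.4, 50.1]
tcp_rot: [-0.894, -3.01, 0.001]
wrist_force: [-0.2, 0.4, 0.4]
opening: 0.413
```

Call:
play_rows([
  [0, 0, 0],
  [0, 0, 0],
  [0, 0, 0],
  [0, 0, 0],
  [0, 0, 0],
  [0, 0, 0],
  [0, 0, 0],
  [0, 0, 0],
  [0, 0, 0],
  [0, 0, 0],
], spin=[0, 0, 0, 0, 0, 0, 0, 0, 0, 0], fingers=255, squeeze=25)

```text
clock: 10.92
tool_pos: [466.1, -43.4, 50.9]
tcp_rot: [0.892, 3.012, -0.0]
wrist_force: [-1.1, -2.0, 5.6]
opening: 0.093
```

```bash
python3 st.py
```

```text
10.9167 [466.1 -43.4  50.9] yang 57.0 [-1.1 -2.   5.6] [-0.4   0.24  0.07] j7 1.32 open mm 8.8
```

Now the remaining 70°, which brings it to 90° in total.

Call:
play_rows([
  [0, 0, 0],
  [0, 0, 0],
  [0, 0, 0],
  [0, 0, 0],
  [0, 0, 0],
  [0, 0, 0],
  [0, 0, 0],
  [0, 0, 0],
  [0, 0, 0],
  [0, 0, 0],
  [0, 0, 0],
  [0, 0, 0],
], spin=[-7, -7, -7, -7, -7, -7, -7, -7, -7, -7, 0, 0])

```text
clock: 11.92
tool_pos: [466.3, -43.3, 50.9]
tcp_rot: [2.458, 1.955, 0.0]
wrist_force: [-0.6, -1.2, 5.3]
opening: 0.091
```

```bash
python3 st.py
```

```text
11.9167 [466.3 -43.3  50.9] yang -13.0 [-0.6 -1.2  5.3] [-0.37  0.38 -0.08] j7 0.55 open mm 8.6
```

Call:
play_rows([
  [0, 0, 3],
  [0, 0, 5],
  [0, 0, 0],
], spin=[0, 0, 0])

```text
clock: 12.17
tool_pos: [466.3, -43.0, 59.1]
tcp_rot: [2.457, 1.957, 0.001]
wrist_force: [0.8, -1.8, -0.5]
opening: 0.093
```

```bash
python3 st.py
```

```text
12.1667 [466.3 -43.   59.1] yang -12.9 [ 0.8 -1.8 -0.5] [-0.38  0.08 -0.03] j7 0.54 open mm 8.8
```

It lifts with no load. Continue straight up slowly.

Call:
play_rows([
  [0, 0, 10],
  [0, 0, 10],
  [0, 0, 12],
  [0, 0, 12],
  [0, 0, 12],
  [0, 0, 12],
  [0, 0, 12],
  [0, 0, 12],
  [0, 0, 8],
  [0, 0, 0],
  [0, 0, 0],
], spin=[0, 0, 0, 0, 0, 0, 0, 0, 0, 0, 0])

```text
clock: 13.08
tool_pos: [466.0, -42.6, 158.9]
tcp_rot: [-2.457, -1.957, -0.001]
wrist_force: [-0.2, 0.4, -1.3]
opening: 0.094
```

```bash
python3 st.py; python3 - <<'E'
from h import *
f=env.grab_frame("scene");cv2.imwrite("pics/s3.png",cv2.resize(f["color"][120:350,160:440],None,fx=2.5,fy=2.5,interpolation=2))
E
```

```text
13.0833 [466.  -42.6 158.9] yang -12.9 [-0.2  0.4 -1.3] [-0.11  0.12 -0.03] j7 0.38 open mm 8.8
```

View pics/s3.png

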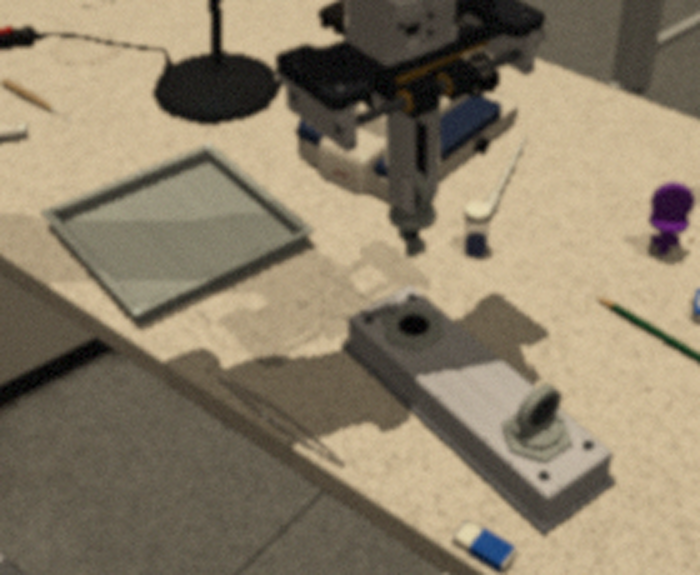

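The screw is held clear of the nut (flange and tip at crop ~(412,235)), nut 1 is empty and screw 2 is still seated at (535,420). Next stop is the tray. I'll turn the gripper body parallel to y first and keep clear of the microscope.

Call:
play_rows([
  [-12, 0, 0],
  [-12, 0, 0],
  [-12, 0, 0],
  [-10, 0, 0],
  [0, 0, 0],
  [0, 0, 0],
  [0, 5, 0],
  [0, 10, 0],
  [0, 15, 0],
  [0, 20, 0],
  [0, 20, 0],
  [0, 20, 0],
], spin=[7, 7, 7, 7, 7, 7, 7, 7, 7, 7, 7, 7])

```text
clock: 14.13
tool_pos: [419.2, 47.7, 157.9]
tcp_rot: [-0.509, -3.098, 0.001]
wrist_force: [-0.2, 1.7, -1.1]
opening: 0.096
```

Call:
play_rows([
  [0, 25, 0],
  [0, 25, 0],
  [0, 25, 0],
  [0, 25, 0],
  [5, 25, 0],
  [10, 25, 0],
  [10, 15, 0],
  [5, 8, 0],
  [0, 0, 0],
  [0, 0, 0],
], spin=[0, 0, 0, 0, 0, 0, 0, 0, 0, 0])

```text
clock: 14.97
tool_pos: [449.3, 218.9, 157.8]
tcp_rot: [-0.518, -3.097, 0.003]
wrist_force: [0.1, 0.1, -1.2]
opening: 0.095
```

```bash
python3 st.py
```

```text
14.9667 [449.3 218.9 157.8] yang 71.0 [ 0.1  0.1 -1.2] [-0.05  0.01  0.02] j7 0.96 open mm 8.9
```

Call:
play_rows([
  [0, 0, -25],
  [0, 0, -25],
  [0, 0, -20],
  [0, 0, -15],
  [0, 0, -10],
  [0, 0, -5],
  [0, 0, -4],
  [0, 0, -2],
  [0, 0, 0],
  [0, 0, 0],
], spin=[0, 0, 0, 0, 0, 0, 0, 0, 0, 0])

```text
clock: 15.8
tool_pos: [450.4, 220.1, 53.1]
tcp_rot: [0.517, 3.098, 0.001]
wrist_force: [-0.2, 0.6, -0.5]
opening: 0.095
```

```bash
python3 st.py
```

```text
15.8 [450.4 220.1  53.1] yang 71.0 [-0.2  0.6 -0.5] [-0.01  0.06 -0.04] j7 1.03 open mm 8.9
```

Call:
play_rows([
  [0, 0, -1],
  [0, 0, -1],
  [0, 0, -1],
  [0, 0, -1],
  [0, 0, 0],
], spin=[0, 0, 0, 0, 0])

```text
clock: 16.22
tool_pos: [450.1, 220.2, 48.9]
tcp_rot: [0.517, 3.098, 0.001]
wrist_force: [-0.2, -0.4, 3.8]
opening: 0.096
```

Call:
play_rows([
  [0, 0, 0],
  [0, 0, 0],
  [0, 0, 0],
  [0, 0, 0],
  [0, 0, 0],
  [0, 0, 0],
  [0, 0, 0],
  [0, 0, 0],
  [0, 0, 0],
  [0, 0, 0],
], spin=[0, 0, 0, 0, 0, 0, 0, 0, 0, 0], fingers=130)

```text
clock: 17.05
tool_pos: [450.0, 220.1, 48.5]
tcp_rot: [-0.517, -3.099, -0.0]
wrist_force: [-0.6, -0.1, 0.9]
opening: 0.489
```

Call:
play_rows([
  [0, 0, 8],
  [0, 0, 15],
  [0, 0, 20],
  [0, 0, 25],
  [0, 0, 25],
  [0, 0, 25],
  [0, 0, 0],
  [0, 0, 0],
  [0, 0, 0],
  [0, 0, 0],
  [0, 0, 0],
  [0, 0, 0],
], spin=[0, 0, 0, 0, 0, 0, 0, 0, 0, 0, 0, 0])

```text
clock: 18.05
tool_pos: [449.4, 219.7, 165.6]
tcp_rot: [-0.517, -3.097, 0.002]
wrist_force: [-0.2, 0.5, -0.7]
opening: 0.49
```

```bash
python3 st.py; python3 - <<'E'
from h import *
f=env.grab_frame("scene");print([(np.round(d["xyz"]),round(d["conf"],2)) for d in env.tip_of("scene","screw_1_head")])
cv2.imwrite("pics/s4.png",cv2.resize(f["color"][120:350,160:440],None,fx=2.5,fy=2.5,interpolation=2))
E
```

```text
18.05 [449.4 219.7 165.6] yang 71.0 [-0.2  0.5 -0.7] [-0.01  0.01  0.01] j7 0.95 open mm 46.0
[(array([ 720., -138.,   57.]), 0.9), (array([ 436., -177.,   64.]), 0.66)]
```

View pics/s4.png

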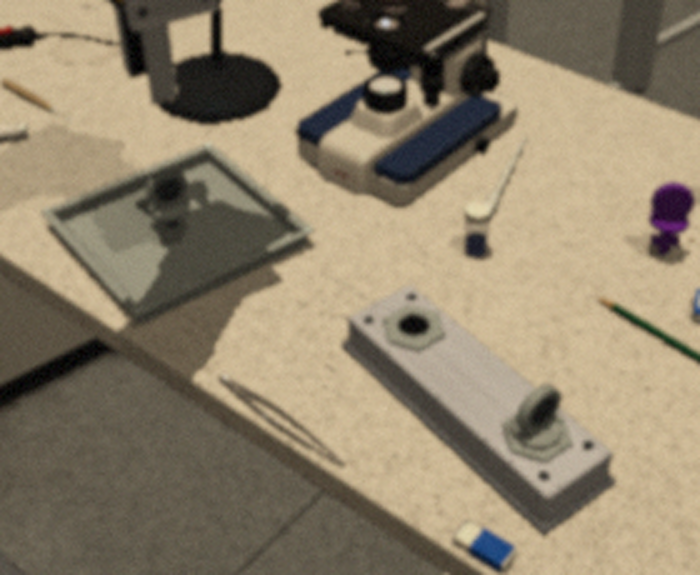

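The freed screw stands in the tray (crop ~(170,200)), and the gripper is well above it and empty. Nut 1 is empty and screw 2 is seated at (535,425), with its head at its starting height. Handing in.

```bash
python3 -c "
from plant import env
print(env.sign_off())"
```

```text
the job is handed in; nothing more can be done
None
```

The job is done and handed in at about 18 s. The free screw is standing in the tray and the binding one is still seated in its gauge nut.

- **Trying them:** The +y screw turned 20° with about 0.05 N m and the jaws stayed at 9 mm. The -y screw resisted with 0.26 N m within 9°, so I took it as the one that binds. I turned the gripper back by the same 9° before letting go.
- **Removing it:** I gave the +y screw a 90° turn in total, lifted it straight out with no noticeable pull, and set it down near the middle of the tray.
- **Last checks:** The final picture shows the screw upright in the tray, the +y nut empty and the gripper clear. It also shows the -y screw seated, with its head measured at 64 mm against the 65 mm start height.
- **What disagreed:** In that last look the network did not report the screw in the tray, only the seated screw and the purple look-alike. That placement rests on my view of the picture.

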